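# Seat a lens tube in a spring-roller V-block against its stop

## Task

Take the lens tube from its rest and lay it in the groove of the V-block, glass end towards the stop. Then push it along the groove, under the spring roller, until it is home against the rubber stop: press it there firmly for a moment (about 6 N on the stop, never more than 12 N), then leave it lying on both flanks and touching the stop. Do not drop the tube on the bench, handle it gently, and leave the other things where they are.

Things in the scene. Friction and masses are not known exactly. Their poses are not given: they have to be found in the camera images.
- tube: lens tube, a dark metal cylinder, 30 mm diameter, 110 mm long, about 0.22 kg (0.17 to 0.29), lying level. Origin at its middle, on its axis; its x axis points along the tube to the glass end, which has a bright 6 mm bevel down to 22 mm diameter; the other end (tail) is flat and square. It may roll about its own axis.
- nose (a point): centre of the tube's glass end face, on the tube's axis, 55 mm ahead of its middle
- rest: grey plastic rest, 112 x 64 mm, fixed, on which the tube lies at the start along the rest's x axis, glass end to +x, its axis 45 mm above the bench. Two V notches, each 16 mm long, 46 mm either side of the middle, leave the middle 76 mm of the tube free for fingers over a 12 mm base plate. Origin under its middle, on the bench.
- block: aluminium V-block, fixed: base plate 180 x 72 x 12 mm. Origin under its middle, on the bench; x runs along the groove to the stop, roughly away from the robot. Along x from the origin: front V -90 to -35 mm, gap for fingers -35 to +5 (only the base plate below), rear V +5 to +60, end wall +81 to +90 (62 mm high; a screw head reaches up to 42 mm beyond it).
- groove (a point): point straight above the block's origin, 45 mm above the bench, on the axis that the tube has when it lies in the groove. Same axes as the block. Laid with its nose 13 to 25 mm ahead (+x) of this point, the tube is short of the roller and lies by itself on both Vs, its tail close to the block's front end, where it can be pushed.
- roller_low (a point): lowest point of the spring roller (across the groove, under a 70 mm wide bridge 18 mm long, top 92 mm above the bench, its pin to 107 mm). 35 mm ahead of groove, it rests 12 mm above the groove axis. The bevel meets it when the nose is near +31 mm; the tube must lift it 3 mm, which takes a few newtons of push; then it drags with 1 to 4 N in the smooth groove. This is not yet the stop.
- stop_zone (a point): middle of the zone where the stop's face may be: the face of the rubber pad (18 mm diameter, on the groove axis) lies 46 to 66 mm ahead of groove (this point is at 56), set differently every time by an adjusting screw, and is not measured: it must be felt. The pad is sprung, about 5 N per mm over 6 mm of travel. The drag, which grows a little with the push, comes on top of the force on the pad.
- flank_left: the two left (+y) sloping faces of the V-block's groove, 45 degrees, open to 32 mm width at the top edges, 40 mm above the bench (nothing over the front V is higher); same origin and axes as the block
- flank_right: the two right (-y) sloping faces of the V-block's groove, 45 degrees, open to 32 mm width at the top edges, 40 mm above the bench (nothing over the front V is higher); same origin and axes as the block
- jar: bystander: clear screw jar, 56 mm diameter, 60 mm high, origin under its middle
- eyepiece: bystander: black eyepiece standing upright, 42 mm diameter, 62 mm high, origin under its middle
- phone: bystander: opened phone lying flat, 148 x 72 x 9 mm, origin under its middle
- driver: bystander: screwdriver lying down, 150 mm long, origin under its middle
Not all that is in view belongs to the job. Several things have the shape of the block; the one meant has the colours described above. Leave any purple look-alike of the tube alone.

How it is judged:
By the outcome, as a careful person would: the job done as asked, in the order asked, and still so for the second after the job is handed in, with the robot touching nothing.
It also fails if it takes over 70 s, if anything falls off the work surface, if the arm or the gripper's body presses on something with over 40 N, if the wrist force passes 120 N, or if a joint passes its speed limit or range.

## Robot

A 7-joint arm with a two-finger parallel gripper is mounted at the origin on the work surface. World frame = base frame: x ahead of the robot, y to its left, z up, the work surface at z = 0. Lengths are in m, angles in rad, forces in N, time in s.
With the tool pointing down it reaches from about 0.425 to 0.925 m from the base axis. Payload 6.8 kg.
Tool frame: the origin (TCP) lies midway between the tips of the shut fingers; the grasp point (between the pads) lies 19 mm behind it; x points along the fingers, z is the direction in which the jaws open and shut, and the axes are right-handed (so a half turn about x gives the same grasp; the last joint's range is limited). The gripper opens to 85 mm and grips with 20 to 120 N. Pads are 22 mm wide; open, the fingers measure 114 mm over their backs; the gripper's body (76 mm by 85 mm) begins 54 mm behind the grasp point. The pads swing forward as they close: fully open they stand 13 mm farther back than shut.
Start: joints at [-0.108, 0.477, 0.022, 1.555, -0.011, 1.109, -0.083], TCP at [0.675, 0, 0.231] pointing down, gripper open.
Joint ranges: [-2.96, 2.96], [-0.34, 2.1], [-1.41, 1.46], [0.24, 2.44], [-1.37, 4.51], [0.17, 1.92], [-2.96, 2.96]. Speed limits (rad/s): [2.39, 2.39, 3.14, 3.14, 3.14, 3.14, 3.14].

## Interface

Orientations are given as a unit quaternion [w, x, y, z].
In Python, from station import bot gives the robot as it stands. The module is installed in compiled form; this text tells all that it offers.
- The arm moves only by the shell command python3 -m jog 'ROWS' [FORCE]. ROWS is text: rows parted by semicolons, each of 7 numbers parted by spaces: the shift along the tool's x, y, z in mm, then the turn, a rotation vector about the tool's x, y, z in units of 6 degrees (1.0 is 6 degrees), then the finger opening in mm, from 0 to 85.4. A call has 1 to 5 rows; each row shifts and turns the commanded pose from where the row before left it, along the tool's axes as they then stand; what a row does not reach is not made up. A row lasts 1/10 s, in which the tool goes at most 50 mm and 8.59 degrees, less where a joint would pass 70% of its speed; a pose out of reach is approached as far as the arm can. A call with a gripper value outside its range is refused whole. The fingers move at their own pace and stop on an object; FORCE is the grip in N (left out, the last holds). Time passes only in rows, so rows that do not move let the fingers close. It gives the time, the measured TCP pose, the force and the opening at its end, in the units of the state.
- bot.get_obs(): the state, without advancing time (a new reading comes with each control period).
- bot.read_camera(name): name is "scene" or "side" or "wrist"; returns (picture, depth): 384x512x3 uint8, red, green, blue; 384x512 float32, m along the optical axis (not along the pixel's ray), 0 where there is no reading.
- bot.calibration(name): a dict with "fx", "fy", "cx", "cy" (pixels), "D" ([k1, k2, p1, p2, k3] as OpenCV has them; the pictures are not rectified), "T" (4x4, takes a point from camera to world coordinates). Camera axes: x right, y up, looking along -z (the intrinsics and any distortion apply to the point x, -y, -z); pixel columns grow to the right and rows downward; lengths in m; the calibration is good to about 2 mm. A picture is of the moment at which its call begins: read the wrist's pose just before it. calibration takes no time and is no camera call; for the wrist camera it gives the pose at the moment of the call.
- bot.hand_in(): hands the job in, once; it reports no verdict.
The state is a dict: "t": time; "q": joint angles; "joint_vel": joint speeds; "joint_torque": joint torques, N m; "eef_pos": TCP position; "tool_rot": TCP orientation; "contact_force": force on the tool from outside, world axes, zero at the start; "torque": the same for the moment, N m; "gripper_width": opening from 0.0 (shut) to 1.0 (fully open).
Only numpy, scipy, OpenCV 4.12 (cv2) and the standard library are available. Lean on these libraries where they do the work, as an engineer would, in place of code of your own. Each camera call takes 0.05 s, during which the arm holds its last target.

## Working session

There is one attempt and no reset: what is moved stays moved. The work goes in short steps, Python scripts to look and compute and a shell command to move; the robot and the scene stay as the last step left them, time stands still between calls to the robot, and variables do not carry over. Pictures are saved under pics/ and viewed, and the job is handed in when it is done.

```bash
ls; mkdir -p pics; cat > h.py <<'E'
import numpy as np,cv2
from station import bot
def ray(cal,u,v):
    K=np.array([[cal['fx'],0,cal['cx']],[0,cal['fy'],cal['cy']],[0,0,1]])
    p=cv2.undistortPoints(np.array([[[u,v]]],float),K,np.array(cal['D'],float))[0,0]
    T=np.array(cal['T']); d=T[:3,:3]@np.array([p[0],-p[1],-1.0]); return T[:3,3],d
def onz(cal,u,v,z):
    o,d=ray(cal,u,v); return o+d*(z-o[2])/d[2]
def dep(cal,u,v,D):
    o,d=ray(cal,u,v); return o+d*D[int(v),int(u)]
E
python3 - <<'E'
from h import *
o=bot.get_obs(); print(o)
for n in ('scene','side','wrist'):
    c=bot.calibration(n); im,d=bot.read_camera(n)
    np.savez('pics/%s0.npz'%n,im=im,d=d,**{k:np.array(v) for k,v in c.items()})
    cv2.imwrite('pics/%s0.png'%n,im[:,:,::-1]); print(n,np.round(c['T'],3).tolist(),c['fx'],c['D'])
E
```

```text
pics
{'t': 0.0, 'q': array([-0.10809242,  0.47781141,  0.0223265 ,  1.55647435, -0.01147671,
        1.10928863, -0.08307335]), 'joint_vel': array([-7.20138678e-04,  8.45459941e-05, -1.04329443e-03,  9.06301617e-04,
        9.44916098e-04, -5.65205943e-04,  8.77260119e-04]), 'joint_torque': array([-5.45967814e-04, -5.96443820e+01,  1.60769675e+00, -2.81194621e+01,
        1.24063640e-02,  9.39900521e-03,  2.20753498e-05]), 'eef_pos': array([ 6.74398030e-01, -1.96401759e-05,  2.30308216e-01]), 'tool_rot': array([ 7.06453363e-01, -7.63021949e-05,  7.07759592e-01, -3.20522892e-05]), 'contact_force': array([-0.11885099,  0.57190117,  0.75550076]), 'torque': array([0.05008467, 0.05952826, 0.02564123]), 'gripper_width': 0.9993342483007476}
scene [[0.48, -0.723, 0.496, 1.13], [0.877, 0.39, -0.281, -0.33], [0.009, 0.57, 0.822, 0.967], [0.0, 0.0, 0.0, 1.0]] 410.0359520055092 [0.02314624 0.         0.         0.         0.        ]
side [[0.857, 0.304, -0.417, 0.172], [-0.516, 0.486, -0.706, -0.723], [-0.012, 0.82, 0.573, 0.654], [0.0, 0.0, 0.0, 1.0]] 358.9710631532207 [-0.08767468  0.          0.          0.          0.        ]
wrist [[1.0, -0.001, 0.002, 0.674], [0.001, 0.959, 0.285, 0.072], [-0.002, -0.285, 0.959, 0.373], [0.0, 0.0, 0.0, 1.0]] 300.60855666016073 [-0.02849196  0.          0.          0.          0.        ]
```

View pics/scene0.png

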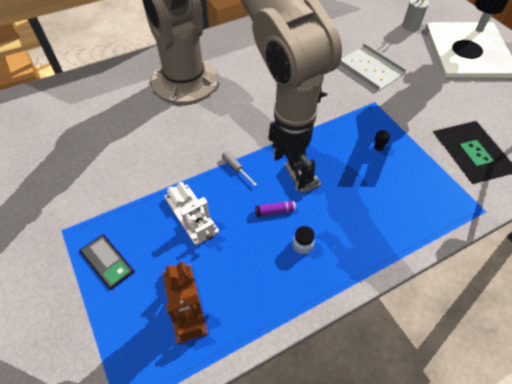

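View pics/side0.png

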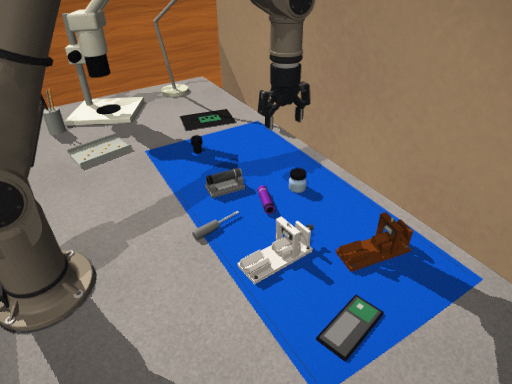

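View pics/wrist0.png

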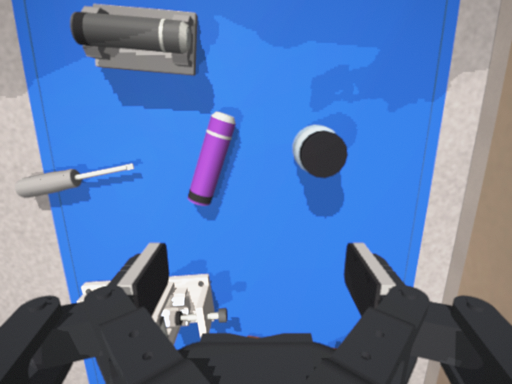

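The wrist view shows the dark tube in the grey rest at about (135,32) and a purple look-alike at (212,158). The pale V-block shows in the side view at (275,250), with a brown look-alike at (375,243). Next I'll check close crops.

```bash
python3 - <<'E'
import cv2,numpy as np
w=cv2.imread('pics/wrist0.png');s=cv2.imread('pics/side0.png');c=cv2.imread('pics/scene0.png')
f=lambda i,x,y,a,b,k:cv2.resize(i[y:y+b,x:x+a],None,fx=k,fy=k,interpolation=cv2.INTER_CUBIC)
A=f(w,55,0,160,85,2.5);B=f(s,225,205,100,85,4);C=f(c,150,170,100,85,4); D=f(s,195,160,100,53,4)
out=np.zeros((600,800,3),np.uint8); out[:212,:400]=A[:212]; out[:212,400:]=D; out[212:552,:400]=B; out[212:552,400:]=C
cv2.imwrite('pics/crop0.png',out)
E
```

```text
(no output)
```

View pics/crop0.png

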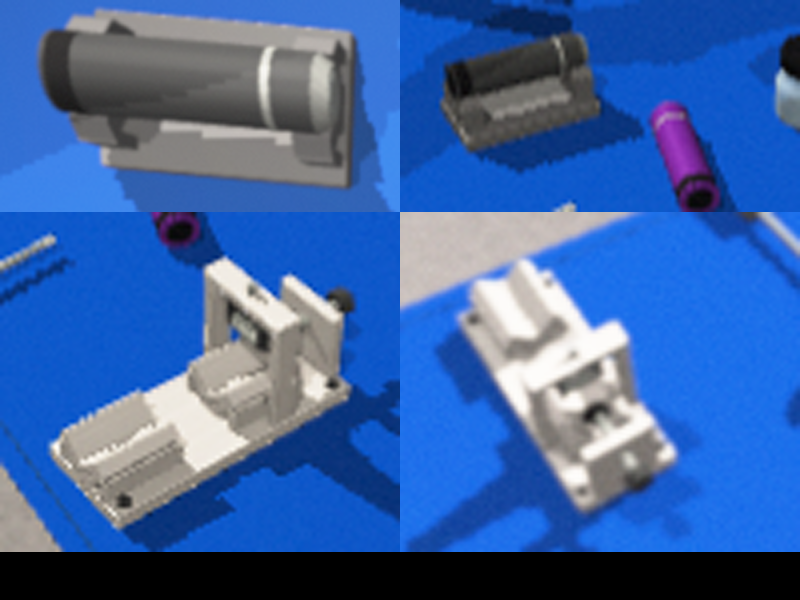

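```bash
python3 - <<'E'
from h import *
def pc(n,x0,y0,x1,y1):
    z=np.load(f'pics/{n}0.npz'); P=[];C=[]
    for v in range(y0,y1):
        for u in range(x0,x1):
            if z['d'][v,u]>0: P.append(dep(z,u,v,z['d'])); C.append(z['im'][v,u])
    return np.array(P),np.array(C,int)
# tube via wrist
P,C=pc('wrist',60,0,215,85)
nb=(C[:,2]-C[:,0])<40
k=nb&(P[:,2]>.050); 
T=P[k]; print('tube',k.sum(),T.min(0),T.max(0))
r=cv2.minAreaRect(T[:,:2].astype(np.float32)*1000);print(r, cv2.boxPoints(r).round(1).tolist())
k2=nb&(P[:,2]>.007)&(P[:,2]<.016); r=cv2.minAreaRect(P[k2][:,:2].astype(np.float32)*1000);print('restbase',k2.sum(),r)
for n,b in (('side',(228,212,322,285)),('scene',(160,175,222,248))):
    P,C=pc(n,*b); w=(C.min(1)>90)&(C[:,2]-C[:,0]<40)
    k=w&(P[:,2]>.008)&(P[:,2]<.016)
    r=cv2.minAreaRect(P[k][:,:2].astype(np.float32)*1000);print(n,k.sum(),r,cv2.boxPoints(r).round(0).tolist(),P[w][:,2].max())
    top=w&(P[:,2]>.085); print('bridge top',P[top].mean(0) if top.any() else None)
E
```

```text
tube 3491 [0.49641354 0.12160015 0.05000418] [0.60688234 0.15762273 0.06144427]
((551.5319213867188, 139.34463500976562), (28.89137077331543, 110.12019348144531), 84.77621459960938) [[495.3999938964844, 130.0], [605.0, 119.9000015258789], [607.7000122070312, 148.6999969482422], [498.0, 158.6999969482422]]
restbase 2497 ((550.464599609375, 139.57737731933594), (63.82855987548828, 111.00838470458984), 84.81587982177734)
side 649 ((511.8725891113281, -121.13758850097656), (180.1847686767578, 234.61532592773438), 5.747774600982666) [[410.0, -13.0], [434.0, -247.0], [613.0, -229.0], [590.0, 5.0]] 0.10303023221387975
bridge top [ 0.55355722 -0.20084576  0.09280276]
scene 398 ((522.549560546875, -200.38504028320312), (180.00588989257812, 71.41038513183594), 4.788812637329102) [[430.0, -172.0], [436.0, -243.0], [615.0, -228.0], [609.0, -157.0]] 0.10172279810097928
bridge top [ 0.55820365 -0.19844093  0.09195608]
```

The crops confirm the choice. The tube is the dark one, with its bright bevel towards +x. The block is the pale aluminium one.

- **Tube:** centre (551.5, 139.3), yaw -5.2°. The measured size of 110 x 29 mm matches.
- **Block:** centre (522.5, -200.4), yaw +4.8°. The measured size of 180 x 71 mm matches.

I'll move above the grasp point, 18 mm ahead of the tube's middle.

```bash
python3 -m jog '0 28 -21 0 0 0 85;0 28 -21 0 0 0 85;0 28 -21 0 0 0 85;0 28 -21 0 0 0 85;0 28 -21 0 0 0 85' 40
python3 -m jog '0 0 0 -1.4 0 0 85;0 0 0 -1.4 0 0 85;0 0 0 -1.4 0 0 85;0 0 0 -1.4 0 0 85;0 0 0 -1.4 0 0 85'
python3 -m jog '0 0 0 -1.4 0 0 85;0 0 0 -1.4 0 0 85;0 0 0 -1.4 0 0 85;0 0 0 -1.4 0 0 85;0 0 0 -1.4 0 0 85'
cat >> h.py <<'E'
from scipy.spatial.transform import Rotation as R
def pose():
    o=bot.get_obs(); q=o['tool_rot']; r=R.from_quat([q[1],q[2],q[3],q[0]]); return o,np.array(o['eef_pos']),r
def delta(pt,yaw):
    o,p,r=pose(); 
    M=np.array([[0,0,-1],[np.sin(yaw),-np.cos(yaw),0]]) 
    z=np.array([np.cos(yaw),np.sin(yaw),0]);x=np.array([0,0,-1.]);y=np.cross(z,x)
    G=R.from_matrix(np.c_[x,y,z]); 
    print('t',round(o['t'],2),'tcp',(p*1000).round(1),'F',o['contact_force'].round(2),'w',round(o['gripper_width']*85.4,1))
    print('shift tool mm',(r.inv().apply(np.array(pt)-p)*1000).round(1),'turn units',np.degrees((r.inv()*G).as_rotvec()/6).round(2))
E
python3 - <<'E'
from h import *
delta([.5695,.1377,.10],np.radians(84.8))
c=bot.calibration('wrist');im,d=bot.read_camera('wrist');np.savez('pics/w1.npz',im=im,d=d,**{k:np.array(v) for k,v in c.items()});cv2.imwrite('pics/w1.png',im[:,:,::-1])
E
```

```text
t: 0.65
eef_pos: [0.5688, 0.141, 0.2311]
tool_rot: [0.707, -0.0, 0.707, -0.0]
contact_force: [-0.2, 0.1, 0.6]
gripper_width: 1.001
t: 1.15
eef_pos: [0.5698, 0.14, 0.231]
tool_rot: [0.659, -0.255, 0.66, 0.255]
contact_force: [-1.0, -0.4, 0.6]
gripper_width: 0.996
t: 1.65
eef_pos: [0.5698, 0.1398, 0.231]
tool_rot: [0.524, -0.475, 0.524, 0.475]
contact_force: [-1.1, 1.2, -0.2]
gripper_width: 0.994
t 1.65 tcp [569.8 139.8 231. ] F [-1.05  1.24 -0.24] w 84.8
shift tool mm [131.   -0.   -2.1] turn units [-0.08 -0.   -0.01]
```

View pics/w1.png

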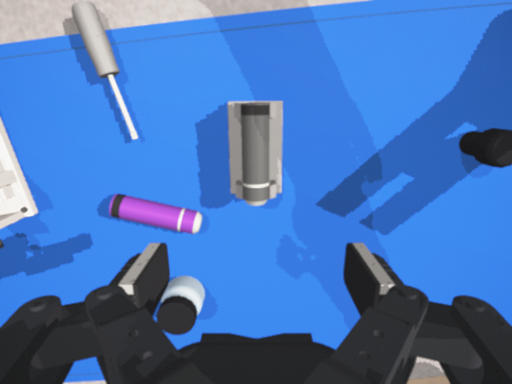

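The tube shows at columns 243–269, centred between the fingers, with its bevel at row 200. I'll re-measure from this view.

```bash
python3 - <<'E'
from h import *
z=np.load('pics/w1.npz');P=[];C=[]
for v in range(95,212):
  for u in range(222,292):
    P.append(dep(z,u,v,z['d']));C.append(z['im'][v,u])
P=np.array(P);C=np.array(C,int);nb=C[:,2]-C[:,0]<40
T=P[nb&(P[:,2]>.05)];print(len(T),T[:,2].max());r=cv2.minAreaRect(T[:,:2].astype(np.float32)*1000);print(r,cv2.boxPoints(r).round(1).tolist())
b=P[nb&(P[:,2]>.007)&(P[:,2]<.016)];print(cv2.minAreaRect(b[:,:2].astype(np.float32)*1000))
E
```

```text
2621 0.3731584408248546
((551.0479125976562, 140.611572265625), (28.929519653320312, 109.10665130615234), 85.05713653564453) [[495.5, 130.89999389648438], [604.2000122070312, 121.5], [606.5999755859375, 150.3000030517578], [497.8999938964844, 159.6999969482422]]
((549.4228515625, 139.75070190429688), (63.24018859863281, 110.36295318603516), 85.6046371459961)
```

```bash
python3 -m jog '35 0 -1.4 -0.1 0 0 85;35 0 0 0 0 0 85;35 0 0 0 0 0 85;35 0 0 0 0 0 85;25 0 0 0 0 0 85'
python3 -m jog '15 0 0 0 0 0 85;10 0 0 0 0 0 85;10 0 0 0 0 0 85;5 0 0 0 0 0 85;0 0 0 0 0 0 85'
python3 - <<'E'
from h import *
delta([.5692,.1384,.026],np.radians(85))
im,d=bot.read_camera('wrist');cv2.imwrite('pics/w2.png',im[:,:,::-1])
im,d=bot.read_camera('side');cv2.imwrite('pics/s2.png',cv2.resize(im[130:230,150:320,::-1],None,fx=4,fy=4))
E
```

```text
t: 2.2
eef_pos: [0.5687, 0.1381, 0.0639]
tool_rot: [0.523, -0.475, 0.525, 0.475]
contact_force: [-0.5, 0.1, -0.2]
gripper_width: 0.993
t: 2.7
eef_pos: [0.5699, 0.1387, 0.0263]
tool_rot: [0.523, -0.476, 0.523, 0.476]
contact_force: [0.3, -0.5, 0.7]
gripper_width: 0.995
t 2.7 tcp [569.9 138.7  26.3] F [ 0.33 -0.47  0.74] w 85.0
shift tool mm [ 0.3  0.7 -0.3] turn units [-0.07 -0.    0.  ]
```

View pics/w2.png

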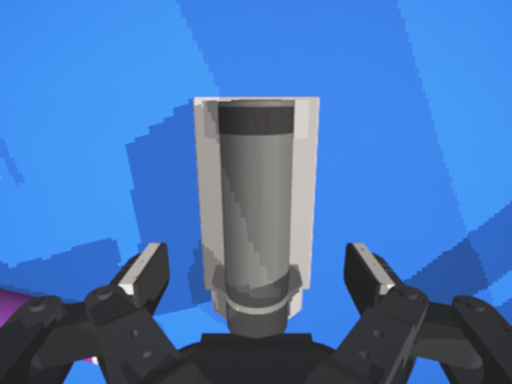

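View pics/s2.png

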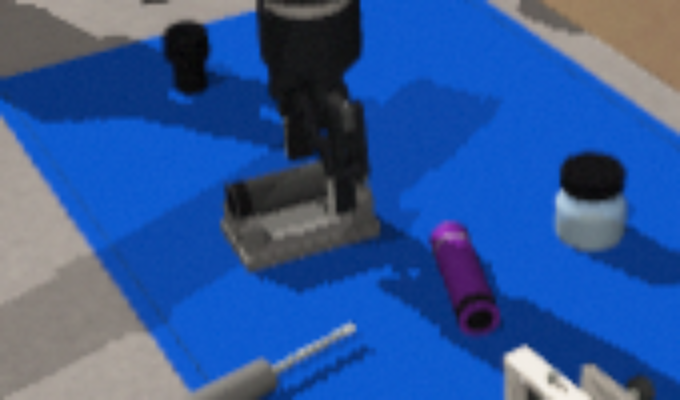

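The fingers straddle the tube symmetrically (edges at columns 220–295, pads at 150 and 362), clear of the front notch. Closing now.

```bash
python3 -m jog '0 -0.5 0 0 0 0 50;0 0 0 0 0 0 36;0 0 0 0 0 0 34;0 0 0 0 0 0 32;0 0 0 0 0 0 30' 30
python3 -m jog '0 0 0 0 0 0 28;0 0 0 0 0 0 26;0 0 0 0 0 0 20;0 0 0 0 0 0 20;0 0 0 0 0 0 20'
python3 -m jog '0 0 0 0 0 0 20;0 0 0 0 0 0 20;0 0 0 0 0 0 20'
```

```text
t: 3.3
eef_pos: [0.5705, 0.1388, 0.0265]
tool_rot: [0.523, -0.476, 0.523, 0.476]
contact_force: [-0.1, -0.1, 0.1]
gripper_width: 0.353
t: 3.8
eef_pos: [0.5705, 0.1388, 0.0265]
tool_rot: [0.523, -0.476, 0.523, 0.476]
contact_force: [-0.5, 1.0, 5.2]
gripper_width: 0.339
t: 4.1
eef_pos: [0.5705, 0.1388, 0.0265]
tool_rot: [0.523, -0.476, 0.523, 0.476]
contact_force: [-1.6, 0.5, 5.3]
gripper_width: 0.339
```

```bash
python3 -m jog '-2 0 0 0 0 0 15;-3 0 0 0 0 0 15;-5 0 0 0 0 0 15;-10 0 0 0 0 0 15;-15 0 0 0 0 0 15' 50
python3 -m jog '-20 0 0 0 0 0 15;-20 0 0 0 0 0 15;-20 0 0 0 0 0 15;-10 0 0 0 0 0 15;0 0 0 0 0 0 15'
python3 - <<'E'
from h import *
delta([.5692,.1384,.13],np.radians(85))
c=bot.calibration('wrist');im,d=bot.read_camera('wrist');np.savez('pics/w3.npz',im=im,d=d,**{k:np.array(v) for k,v in c.items()});cv2.imwrite('pics/w3.png',im[:,:,::-1])
c=bot.calibration('side');im,d=bot.read_camera('side');np.savez('pics/s3.npz',im=im,d=d,**{k:np.array(v) for k,v in c.items()});cv2.imwrite('pics/s3.png',cv2.resize(im[80:230,150:320,::-1],None,fx=4,fy=4))
E
```

```text
t: 4.6
eef_pos: [0.5698, 0.1383, 0.0616]
tool_rot: [0.523, -0.476, 0.524, 0.476]
contact_force: [0.2, -0.5, -1.5]
gripper_width: 0.339
t: 5.1
eef_pos: [0.5716, 0.1389, 0.1335]
tool_rot: [0.524, -0.476, 0.522, 0.475]
contact_force: [0.4, -0.5, -2.7]
gripper_width: 0.336
t 5.1 tcp [571.6 138.9 133.5] F [ 0.42 -0.55 -2.66] w 28.7
shift tool mm [ 3.5  2.3 -0.7] turn units [-0.07  0.01  0.03]
```

View pics/w3.png

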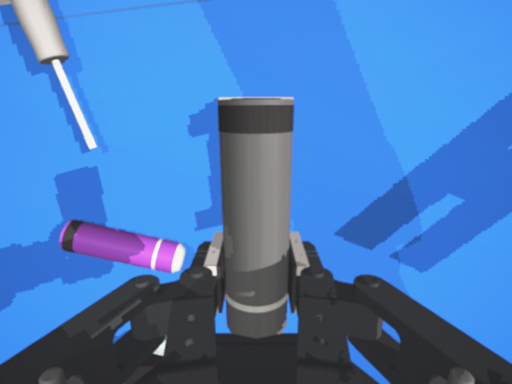

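View pics/s3.png

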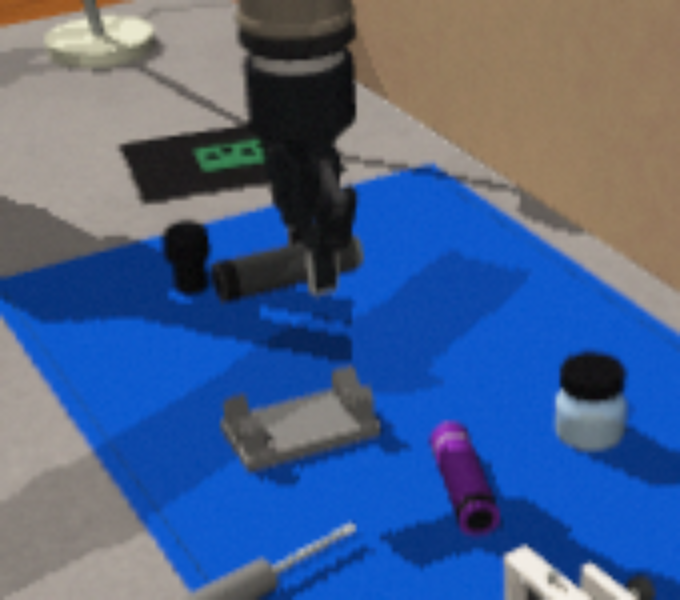

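The tube is held off the rest and looks level. Now I'll measure it in the tool frame and refine the block.

```bash
cat >> h.py <<'E'
def tubeintool(f,p,r,box=(215,92,298,345)):
    z=np.load(f);P=[]
    for v in range(box[1],box[3],2):
        for u in range(box[0],box[2],2):
            if z['d'][v,u]>0:P.append(dep(z,u,v,z['d']))
    L=r.inv().apply(np.array(P)-p)*1000
    return L
E
python3 - <<'E'
from h import *
o,p,r=pose()
L=tubeintool('pics/w3.npz',p,r)
print(np.percentile(L,[0,5,50,95,100],axis=0).round(1))
# upper surface in tool x (min x) ; ridge profile vs y
k=(abs(L[:,2])<16)&(L[:,0]<10); T=L[k]
for a in range(-40,80,10):
    s=T[(T[:,1]>a)&(T[:,1]<a+10)]
    if len(s)>5: print(a, len(s),'minx',np.percentile(s[:,0],5).round(1),'z',s[:,2].min().round(1),s[:,2].max().round(1))
print('y range',T[:,1].min(),T[:,1].max())
E
```

```text
[[ -86.7 -175.2  -45. ]
 [ -42.6  -27.9  -33.2]
 [ -32.9   22.1   -0.2]
 [ 131.    71.1   33.8]
 [ 133.1   80.4   45.8]]
-40 7 minx -30.0 z -12.6 12.9
-30 242 minx -35.7 z -13.8 14.0
-20 306 minx -36.0 z -16.0 15.4
-10 435 minx -46.1 z -15.9 16.0
0 652 minx -78.2 z -15.9 16.0
10 428 minx -79.8 z -16.0 16.0
20 385 minx -35.3 z -14.1 14.3
30 422 minx -35.3 z -14.5 14.9
40 455 minx -35.2 z -14.4 14.6
50 475 minx -35.2 z -13.9 14.1
60 536 minx -35.4 z -14.6 14.7
70 172 minx -35.1 z -14.0 14.3
y range -30.83833690719132 73.31404353988339
```

The tube is level in the grip. Its axis is 20.3 mm behind the TCP and its nose is 36.7 mm ahead of it. So the laid TCP pose is block x ≈ -19.7 mm, z ≈ 25 mm. Turning to the block's yaw.

```bash
python3 -m jog '0 0 0 -0.6 0 0 15;0 0 0 -0.6 0 0 15;0 0 0 -0.5 0 0 15;0 0 0 0 0 0 15'
python3 - <<'E'
from h import *
delta([.5029,-.202,.15],np.radians(94.8))
E
```

```text
t: 5.6
eef_pos: [0.5695, 0.1383, 0.13]
tool_rot: [0.478, -0.52, 0.479, 0.521]
contact_force: [0.2, 0.5, -1.8]
gripper_width: 0.334
t 5.6 tcp [569.5 138.3 130. ] F [ 0.16  0.46 -1.8 ] w 28.5
shift tool mm [ -19.7   95.1 -333.5] turn units [ 0.   -0.   -0.02]
```

```bash
python3 -m jog '-10 5 -15 0 0 0 15;-10 10 -30 0 0 0 15;0 10 -35 0 0 0 15;0 10 -35 0 0 0 15;0 10 -35 0 0 0 15'
python3 -m jog '0 10 -35 0 0 0 15;0 10 -35 0 0 0 15;0 10 -35 0 0 0 15;0 10 -35 0 0 0 15;0 5 -25 0 0 0 15'
python3 -m jog '0 5 -18 0 0 0 15;0 0 0 0 0 0 15;0 0 0 0 0 0 15'
python3 - <<'E'
from h import *
delta([.5029,-.202,.10],np.radians(94.8))
for n in ('wrist','scene','side'):
  c=bot.calibration(n);im,d=bot.read_camera(n);np.savez(f'pics/{n}4.npz',im=im,d=d,**{k:np.array(v) for k,v in c.items()})
  cv2.imwrite(f'pics/{n}4.png',im[:,:,::-1])
E
```

```text
t: 6.1
eef_pos: [0.5372, -0.0172, 0.1517]
tool_rot: [-0.479, 0.52, -0.479, -0.52]
contact_force: [0.5, -0.5, -1.4]
gripper_width: 0.332
t: 6.6
eef_pos: [0.505, -0.1868, 0.1516]
tool_rot: [-0.479, 0.519, -0.48, -0.519]
contact_force: [0.5, 0.1, -2.9]
gripper_width: 0.334
t: 6.9
eef_pos: [0.5029, -0.2016, 0.1515]
tool_rot: [0.479, -0.52, 0.479, 0.52]
contact_force: [0.8, 0.1, -3.1]
gripper_width: 0.334
t 6.9 tcp [ 502.9 -201.6  151.5] F [ 0.78  0.13 -3.09] w 28.5
shift tool mm [51.5  0.1 -0.4] turn units [-0.02  0.   -0.  ]
```

View pics/wrist4.png

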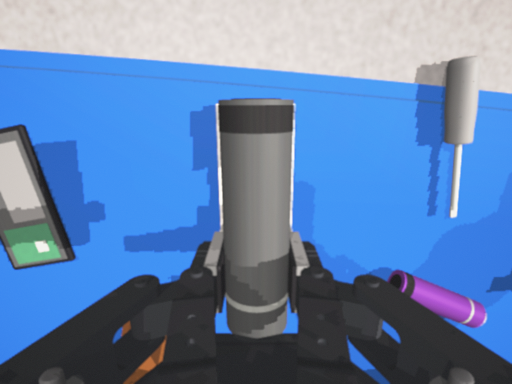

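View pics/side4.png

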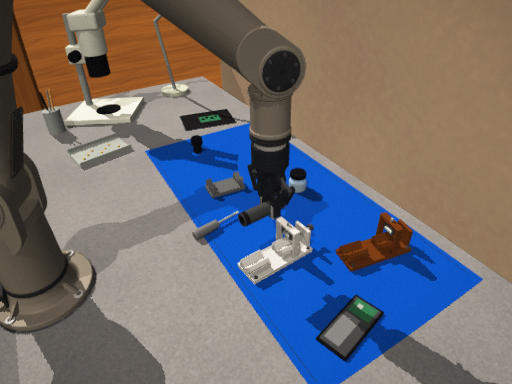

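The block's pale edges show symmetrically on both sides of the tube (columns 217 and 294), so lateral position and yaw agree. Descending.

```bash
python3 -m jog '20 0 -0.4 0 0 0 15;25 0 0 0 0 0 15;25 0 0 0 0 0 15;20 0 0 0 0 0 15;10 0 0 0 0 0 15'
python3 -m jog '6 0 0 0 0 0 15;5 0 0 0 0 0 15;4 0 0 0 0 0 15;2 0 0 0 0 0 15;0 0 0 0 0 0 15'
python3 - <<'E'
from h import *
delta([.5029,-.202,.025],np.radians(94.8))
for n in ('wrist','scene','side'):
  c=bot.calibration(n);im,d=bot.read_camera(n);np.savez(f'pics/{n}5.npz',im=im,d=d,**{k:np.array(v) for k,v in c.items()})
  cv2.imwrite(f'pics/{n}5.png',im[:,:,::-1])
a=cv2.imread('pics/side5.png')[170:290,220:340];b=cv2.imread('pics/scene5.png')[150:270,140:260]
cv2.imwrite('pics/c5.png',np.hstack([cv2.resize(x,(400,400),interpolation=2) for x in (a,b)]))
E
```

```text
t: 7.55
eef_pos: [0.5029, -0.2001, 0.0497]
tool_rot: [0.478, -0.52, 0.478, 0.522]
contact_force: [0.2, 0.8, -2.0]
gripper_width: 0.338
t: 8.05
eef_pos: [0.5038, -0.2017, 0.0345]
tool_rot: [-0.479, 0.521, -0.479, -0.52]
contact_force: [-0.2, 1.1, -1.1]
gripper_width: 0.339
t 8.05 tcp [ 503.8 -201.7   34.5] F [-0.2   1.12 -1.13] w 28.9
shift tool mm [ 9.5  0.9 -0.3] turn units [-0. -0.  0.]
```

View pics/c5.png

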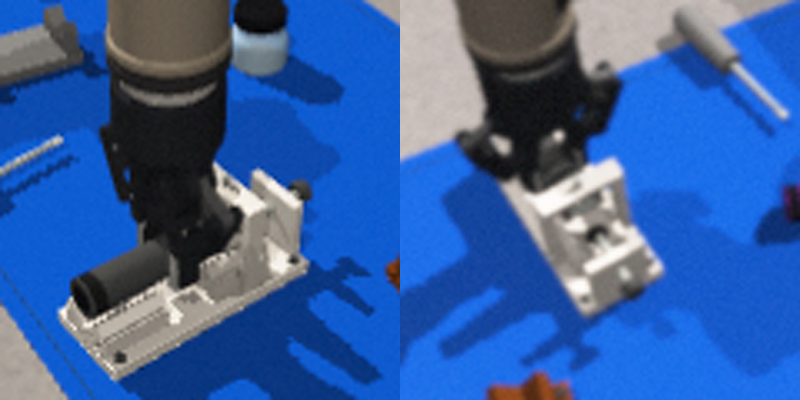

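View pics/wrist5.png

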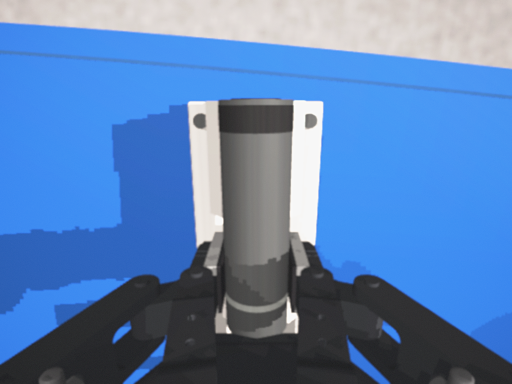

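The wrist view shows the tube centred over the front V (block edges at columns 189 and 323, tail at row 99). Measuring the block in the tool frame.

```bash
python3 - <<'E'
from h import *
o,p,r=pose(); z=np.load('pics/wrist5.npz')
L=[];C=[]
for v in range(90,235):
  for u in range(175,340):
    if z['d'][v,u]>0: L.append(dep(z,u,v,z['d']));C.append(z['im'][v,u])
L=np.array(L);C=np.array(C,int);w=(C[:,2]-C[:,0]<40)&(L[:,2]>.008)&(L[:,2]<.016)
Q=r.inv().apply(L[w]-p)*1000
print(w.sum())
rows=Q
for a in range(-10,75,15):
  s=Q[(Q[:,1]>a)&(Q[:,1]<a+15)]
  if len(s): print(a,s[:,2].min().round(1),s[:,2].max().round(1))
print('front y',np.percentile(Q[:,1],[99,99.7,100]))
T=r.inv().apply(L[(L[:,2]>.055)]-p)*1000; print('tail y',T[:,1].max(), 'z',T[:,2].min(),T[:,2].max(),'top',T[:,0].min())
E
```

```text
bash:   893 Killed                     python3 - <<'E'
from h import *
o,p,r=pose(); z=np.load('pics/wrist5.npz')
L=[];C=[]
for v in range(90,235):
  for u in range(175,340):
    if z['d'][v,u]>0: L.append(dep(z,u,v,z['d']));C.append(z['im'][v,u])
L=np.array(L);C=np.array(C,int);w=(C[:,2]-C[:,0]<40)&(L[:,2]>.008)&(L[:,2]<.016)
Q=r.inv().apply(L[w]-p)*1000
print(w.sum())
rows=Q
for a in range(-10,75,15):
  s=Q[(Q[:,1]>a)&(Q[:,1]<a+15)]
  if len(s): print(a,s[:,2].min().round(1),s[:,2].max().round(1))
print('front y',np.percentile(Q[:,1],[99,99.7,100]))
T=r.inv().apply(L[(L[:,2]>.055)]-p)*1000; print('tail y',T[:,1].max(), 'z',T[:,2].min(),T[:,2].max(),'top',T[:,0].min())
E
```

```bash
cat >> h.py <<'E'
def cloud(f,x0,y0,x1,y1):
    z=dict(np.load(f)); K=np.array([[z['fx'],0,z['cx']],[0,z['fy'],z['cy']],[0,0,1]],float)
    u,v=np.meshgrid(np.arange(x0,x1),np.arange(y0,y1)); u=u.ravel();v=v.ravel(); d=z['d'][v,u]; k=d>0;u,v,d=u[k],v[k],d[k]
    q=cv2.undistortPoints(np.c_[u,v].astype(float)[:,None],K,z['D'].astype(float))[:,0]
    P=np.c_[q[:,0]*d,-q[:,1]*d,-d]@z['T'][:3,:3].T+z['T'][:3,3]
    return P,z['im'][v,u].astype(int)
E
python3 - <<'E'
from h import *
o,p,r=pose()
L,C=cloud('pics/wrist5.npz',175,90,340,235)
w=(C[:,2]-C[:,0]<40)&(L[:,2]>.008)&(L[:,2]<.016)
Q=r.inv().apply(L[w]-p)*1000
for a in range(-10,75,15):
  s=Q[(Q[:,1]>a)&(Q[:,1]<a+15)]
  if len(s): print(a,s[:,2].min().round(1),s[:,2].max().round(1))
print('front y',np.percentile(Q[:,1],[99,99.7,100]))
T=r.inv().apply(L[(L[:,2]>.055)]-p)*1000; print('tail y',T[:,1].max(), 'z',T[:,2].min(),T[:,2].max(),'top',T[:,0].min())
E
```

```text
-10 -36.5 35.1
5 -36.8 35.3
20 -36.7 35.0
35 -37.1 35.2
50 -37.0 34.7
65 -36.9 34.8
front y [73.10909596 73.62084018 74.14533007]
tail y 74.81501831241512 z -15.285227463386619 14.504955169762724 top -34.86794249244503
```

```bash
python3 -m jog '3 1.5 -0.7 0 0 0 15;2 0 0 0 0 0 15;2 0 0 0 0 0 15;1 0 0 0 0 0 15;0 0 0 0 0 0 15'
python3 -m jog '0.7 0 0 0 0 0 15;0 0 0 0 0 0 15'
```

```text
t: 8.7
eef_pos: [0.502, -0.2025, 0.0266]
tool_rot: [0.479, -0.52, 0.479, 0.521]
contact_force: [-2.2, 1.0, 3.5]
gripper_width: 0.333
t: 8.9
eef_pos: [0.502, -0.2025, 0.0265]
tool_rot: [0.479, -0.52, 0.479, 0.52]
contact_force: [-4.1, 1.4, 11.7]
gripper_width: 0.337
```

It has made contact with the flanks (Fz rises to about 12 N). I'll ease off slightly and open gradually.

```bash
python3 -m jog '-0.5 0 0 0 0 0 15;0 0 0 0 0 0 26;0 0 0 0 0 0 28' 20
python3 -m jog '0 0 0 0 0 0 29;0 0 0 0 0 0 30;0 0 0 0 0 0 31;0 0 0 0 0 0 33;0 0 0 0 0 0 36' 20
python3 -m jog '0 0 0 0 0 0 42;0 0 0 0 0 0 50;0 0 0 0 0 0 60;0 0 0 0 0 0 60;0 0 0 0 0 0 60' 20
python3 - <<'E'
from h import *
delta([.5029,-.202,.025],np.radians(94.8))
for n in ('wrist','side'):
  c=bot.calibration(n);im,d=bot.read_camera(n);np.savez(f'pics/{n}6.npz',im=im,d=d,**{k:np.array(v) for k,v in c.items()})
  cv2.imwrite(f'pics/{n}6.png',im[:,:,::-1])
a=cv2.imread('pics/side6.png')[170:290,220:340];b=cv2.imread('pics/wrist6.png')[60:380,100:420]
cv2.imwrite('pics/c6.png',np.hstack([cv2.resize(x,(400,400),interpolation=2) for x in (a,b)]))
o,p,r=pose()
L,C=cloud('pics/wrist6.npz',175,85,340,300)
T=r.inv().apply(L[(L[:,2]>.055)&(L[:,2]<.066)]-p)*1000; print('tail y',T[:,1].max(), 'z',T[:,2].min(),T[:,2].max())
for a in range(-20,75,15):
  k=(T[:,1]>a)&(T[:,1]<a+15)&(abs(T[:,2])<16)
  if k.sum(): print(a,'top',T[k,0].min())
w=(C[:,2]-C[:,0]<40)&(L[:,2]>.008)&(L[:,2]<.016)
Q=r.inv().apply(L[w]-p)*1000; print(np.percentile(Q[:,1],99.7),np.percentile(Q[:,2],[.5,99.5]))
E
```

```text
t: 9.2
eef_pos: [0.502, -0.2025, 0.0266]
tool_rot: [0.479, -0.52, 0.479, 0.52]
contact_force: [-2.5, 0.6, 6.9]
gripper_width: 0.336
t: 9.7
eef_pos: [0.5023, -0.2024, 0.026]
tool_rot: [-0.479, 0.521, -0.479, -0.52]
contact_force: [-0.7, -0.5, 0.6]
gripper_width: 0.418
t: 10.2
eef_pos: [0.5022, -0.2024, 0.0261]
tool_rot: [-0.479, 0.521, -0.479, -0.52]
contact_force: [0.6, 0.7, 0.3]
gripper_width: 0.703
t 10.2 tcp [ 502.2 -202.4   26.1] F [0.58 0.7  0.34] w 60.1
shift tool mm [ 1.1 -0.8  0.4] turn units [ 0. -0.  0.]
tail y 74.57532842545764 z -34.259260447008636 34.31905294725638
-20 top -34.240622924519485
-5 top -34.9690511834495
10 top -34.747447043372524
25 top -35.15477146463362
40 top -35.37233757967797
55 top -35.29271245689156
70 top -35.11364955055236
71.96072449414892 [-36.02262829  35.27044671]
```

View pics/c6.png

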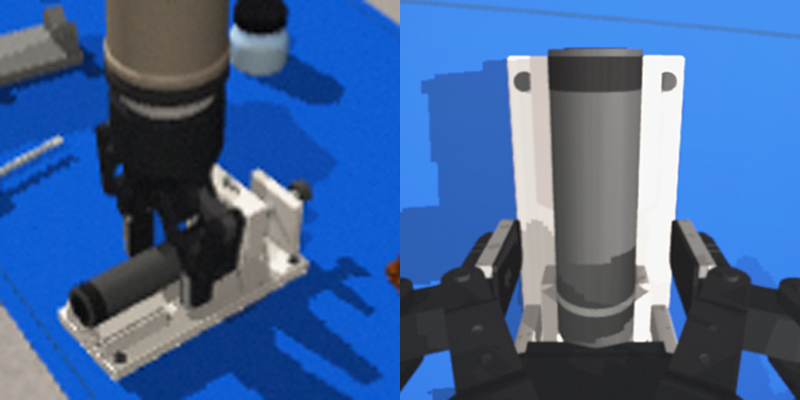

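The tube lies in both Vs: the top is level along its length, the tail is about 1.5 mm behind the block's front end, and the nose is near +18 mm. I'll withdraw upward, shut the fingers and go behind the tail.

```bash
python3 -m jog '-5 0 0 0 0 0 60;-15 0 0 0 0 0 60;-25 0 0 0 0 0 60;-25 0 0 0 0 0 60;-20 0 0 0 0 0 60'
python3 -m jog '0 15 0 0 0 0 0;0 25 0 0 0 0 0;0 25 0 0 0 0 0;0 25 0 0 0 0 0;0 12 0 0 0 0 0'
python3 -m jog '0 0 0 0 0 0 0;0 0 0 0 0 0 0'
python3 - <<'E'
from h import *
d=np.array([np.cos(np.radians(4.8)),np.sin(np.radians(4.8))])
delta([*(np.array([.5225,-.2006])-.118*d),.043],np.radians(94.8))
E
```

```text
t: 10.8
eef_pos: [0.5028, -0.2026, 0.1188]
tool_rot: [-0.479, 0.521, -0.478, -0.52]
contact_force: [0.3, -0.2, -1.0]
gripper_width: 0.706
t: 11.3
eef_pos: [0.3985, -0.2113, 0.117]
tool_rot: [-0.479, 0.52, -0.479, -0.52]
contact_force: [-0.2, -1.9, -0.0]
gripper_width: -0.004
t: 11.5
eef_pos: [0.4019, -0.2111, 0.1169]
tool_rot: [-0.479, 0.521, -0.478, -0.52]
contact_force: [0.2, -0.0, 1.0]
gripper_width: 0.002
t 11.5 tcp [ 401.9 -211.1  116.9] F [ 0.23 -0.04  0.97] w 0.2
shift tool mm [73.9 -2.9  0.4] turn units [ 0.   -0.01  0.02]
```

```bash
python3 -m jog '20 0 0.4 0 0 0 0;25 0 0 0 0 0 0;20 0 0 0 0 0 0;8 0 0 0 0 0 0;0 0 0 0 0 0 0'
python3 -m jog '0 0 0 0 0 0 0;0 0 0 0 0 0 0'
python3 - <<'E'
from h import *
d=np.array([np.cos(np.radians(4.8)),np.sin(np.radians(4.8))])
delta([*(np.array([.5225,-.2006])-.118*d),.043],np.radians(94.8))
for n in ('wrist','side'):
  c=bot.calibration(n);im,dd=bot.read_camera(n);np.savez(f'pics/{n}7.npz',im=im,d=dd,**{k:np.array(v) for k,v in c.items()})
  cv2.imwrite(f'pics/{n}7.png',im[:,:,::-1])
a=cv2.imread('pics/side7.png')[170:290,210:330];b=cv2.imread('pics/wrist7.png')[60:380,100:420]
cv2.imwrite('pics/c7.png',np.hstack([cv2.resize(x,(400,400),interpolation=2) for x in (a,b)]))
E
```

```text
t: 12.0
eef_pos: [0.401, -0.21, 0.0424]
tool_rot: [0.478, -0.52, 0.478, 0.521]
contact_force: [0.6, -0.1, 0.9]
gripper_width: -0.001
t: 12.2
eef_pos: [0.4015, -0.2108, 0.044]
tool_rot: [-0.479, 0.521, -0.478, -0.52]
contact_force: [0.2, -0.0, 0.5]
gripper_width: -0.001
t 12.2 tcp [ 401.5 -210.8   44. ] F [ 0.2  -0.01  0.53] w -0.1
shift tool mm [ 1.  -3.4  0.1] turn units [ 0.   -0.01  0.02]
```

View pics/c7.png

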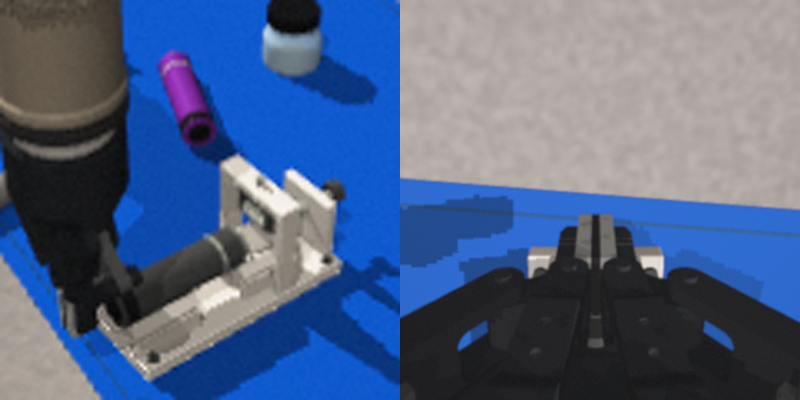

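The shut fingers stand behind the tail and the tube is in the groove. Advancing.

```bash
python3 -m jog '0 -3 0 0 0 0 0;0 -4 0 0 0 0 0;0 -4 0 0 0 0 0;0 -3 0 0 0 0 0;0 0 0 0 0 0 0'
python3 -m jog '0 -1 0 0 0 0 0;0 -1 0 0 0 0 0;0 -1 0 0 0 0 0;0 -1 0 0 0 0 0;0 0 0 0 0 0 0'
python3 -m jog '0 -1 0 0 0 0 0;0 -1 0 0 0 0 0;0 -1 0 0 0 0 0;0 -1 0 0 0 0 0;0 -1 0 0 0 0 0'
```

```text
t: 12.8
eef_pos: [0.4152, -0.2093, 0.0431]
tool_rot: [-0.479, 0.521, -0.478, -0.52]
contact_force: [-0.3, 0.3, -0.5]
gripper_width: -0.002
t: 13.3
eef_pos: [0.4179, -0.2091, 0.043]
tool_rot: [0.478, -0.52, 0.479, 0.521]
contact_force: [-1.3, 0.4, 0.8]
gripper_width: 0.0
t: 13.8
eef_pos: [0.4236, -0.2086, 0.0431]
tool_rot: [-0.479, 0.521, -0.479, -0.52]
contact_force: [-1.3, 0.4, -0.5]
gripper_width: -0.004
```

```bash
python3 -m jog '0 -1 0 0 0 0 0;0 -1 0 0 0 0 0;0 -1 0 0 0 0 0;0 -1 0 0 0 0 0;0 -1 0 0 0 0 0'
python3 -m jog '0 -1 0 0 0 0 0;0 -1 0 0 0 0 0;0 -1 0 0 0 0 0;0 -1 0 0 0 0 0;0 0 0 0 0 0 0'
python3 - <<'E'
from h import *
for n in ('side',):
  c=bot.calibration(n);im,dd=bot.read_camera(n);np.savez(f'pics/{n}8.npz',im=im,d=dd,**{k:np.array(v) for k,v in c.items()})
  cv2.imwrite('pics/c8.png',cv2.resize(im[170:290,210:330,::-1],(600,600),interpolation=2))
E
```

```text
t: 14.3
eef_pos: [0.4285, -0.2082, 0.0431]
tool_rot: [-0.479, 0.52, -0.479, -0.52]
contact_force: [-0.1, 0.1, -0.8]
gripper_width: -0.001
t: 14.8
eef_pos: [0.4327, -0.2079, 0.0432]
tool_rot: [-0.479, 0.521, -0.479, -0.52]
contact_force: [-0.3, 0.5, -1.0]
gripper_width: -0.002
```

View pics/c8.png

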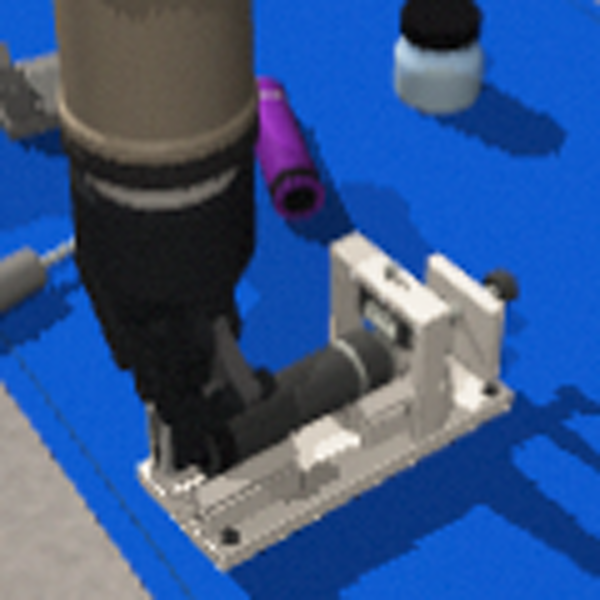

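The tube has moved and its nose is about to reach the roller. Continuing in 1 mm rows and watching the force.

```bash
for i in 1; do :; done; python3 -m jog '0 -1 0 0 0 0 0;0 -1 0 0 0 0 0;0 -1 0 0 0 0 0'
python3 -m jog '0 -1 0 0 0 0 0;0 -1 0 0 0 0 0'
python3 -m jog '0 -1 0 0 0 0 0;0 -1 0 0 0 0 0'
python3 -m jog '0 -1 0 0 0 0 0;0 -1 0 0 0 0 0'
```

```text
t: 15.15
eef_pos: [0.4348, -0.2077, 0.0431]
tool_rot: [0.478, -0.52, 0.479, 0.521]
contact_force: [-5.3, -0.4, 4.7]
gripper_width: 0.002
t: 15.35
eef_pos: [0.4356, -0.2076, 0.0429]
tool_rot: [0.478, -0.519, 0.48, 0.521]
contact_force: [-6.9, -1.0, 6.4]
gripper_width: 0.0
t: 15.55
eef_pos: [0.4372, -0.2075, 0.0428]
tool_rot: [0.478, -0.519, 0.48, 0.521]
contact_force: [-7.7, -0.1, 6.5]
gripper_width: -0.0
t: 15.75
eef_pos: [0.4394, -0.2073, 0.0428]
tool_rot: [0.478, -0.519, 0.48, 0.521]
contact_force: [-6.3, -0.7, 4.2]
gripper_width: -0.004
```

The bevel met the roller (6–8 N) and the force is now falling. Continuing.

```bash
python3 -m jog '0 -1 0 0 0 0 0;0 -1 0 0 0 0 0'
python3 -m jog '0 -1 0 0 0 0 0;0 -1 0 0 0 0 0'
python3 -m jog '0 -0.5 0 0 0 0 0;0 -0.5 0 0 0 0 0'
python3 -m jog '0 -0.5 0 0 0 0 0;0 -0.5 0 0 0 0 0'
```

```text
t: 15.95
eef_pos: [0.4426, -0.207, 0.0429]
tool_rot: [0.478, -0.52, 0.479, 0.521]
contact_force: [-4.2, 0.9, 1.2]
gripper_width: 0.004
t: 16.15
eef_pos: [0.4454, -0.2067, 0.043]
tool_rot: [0.479, -0.52, 0.479, 0.521]
contact_force: [-2.9, 0.1, 0.2]
gripper_width: -0.002
t: 16.35
eef_pos: [0.4464, -0.2067, 0.043]
tool_rot: [-0.479, 0.521, -0.479, -0.521]
contact_force: [-2.1, -0.0, 0.4]
gripper_width: 0.004
t: 16.55
eef_pos: [0.4474, -0.2066, 0.0431]
tool_rot: [-0.479, 0.521, -0.479, -0.52]
contact_force: [-2.8, 0.2, -0.7]
gripper_width: 0.002
```

Over the roller, with a steady drag of about 2.5 N. Now feeling for the stop in 0.5 mm rows.

```bash
python3 -m jog '0 -0.5 0 0 0 0 0;0 -0.5 0 0 0 0 0'
python3 -m jog '0 -0.5 0 0 0 0 0;0 -0.5 0 0 0 0 0'
python3 -m jog '0 -0.5 0 0 0 0 0;0 -0.5 0 0 0 0 0'
python3 -m jog '0 -0.5 0 0 0 0 0;0 -0.5 0 0 0 0 0'
```

```text
t: 16.75
eef_pos: [0.4483, -0.2065, 0.0431]
tool_rot: [0.479, -0.52, 0.479, 0.521]
contact_force: [-3.0, -0.3, -0.9]
gripper_width: 0.0
t: 16.95
eef_pos: [0.4492, -0.2065, 0.0431]
tool_rot: [0.479, -0.52, 0.479, 0.521]
contact_force: [-3.0, 0.1, -0.6]
gripper_width: -0.004
t: 17.15
eef_pos: [0.4494, -0.2064, 0.0429]
tool_rot: [0.478, -0.52, 0.479, 0.521]
contact_force: [-5.9, -0.5, 1.0]
gripper_width: -0.001
t: 17.35
eef_pos: [0.4495, -0.2064, 0.0429]
tool_rot: [0.478, -0.519, 0.48, 0.521]
contact_force: [-8.4, -0.4, 3.5]
gripper_width: 0.001
```

The force is rising to 8.4 N with the nose near +46, at the near end of the stop's range. The TCP moves less than a 5 N/mm pad would allow, so I'll look before pressing on.

```bash
python3 - <<'E'
from h import *
for n in ('side','scene','wrist'):
  c=bot.calibration(n);im,dd=bot.read_camera(n);np.savez(f'pics/{n}9.npz',im=im,d=dd,**{k:np.array(v) for k,v in c.items()})
  cv2.imwrite(f'pics/{n}9.png',im[:,:,::-1])
o=bot.get_obs();print(o['t'],o['eef_pos'],o['contact_force'],o['torque'])
a=cv2.imread('pics/side9.png')[200:280,240:320];b=cv2.imread('pics/scene9.png')[175:245,160:230]
cv2.imwrite('pics/c9.png',np.hstack([cv2.resize(x,(400,400),interpolation=2) for x in (a,b)]))
E
```

```text
17.5 [ 0.44953003 -0.20642336  0.04287018] [-7.111617   -0.75875166  3.3367173 ] [-0.04140116  1.49337328  0.02916205]
```

View pics/c9.png

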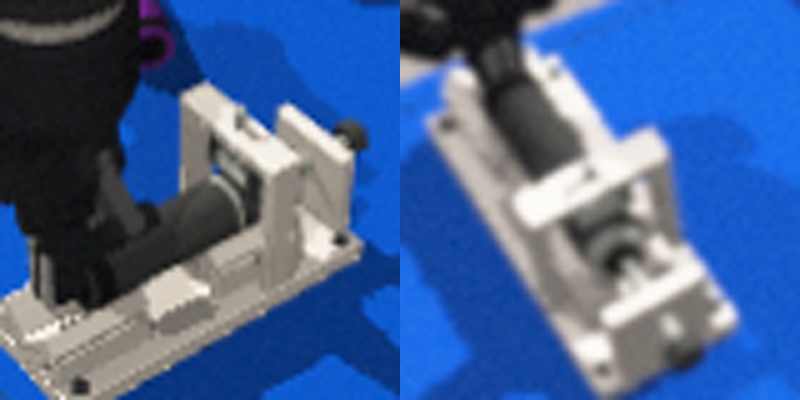

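View pics/wrist9.png

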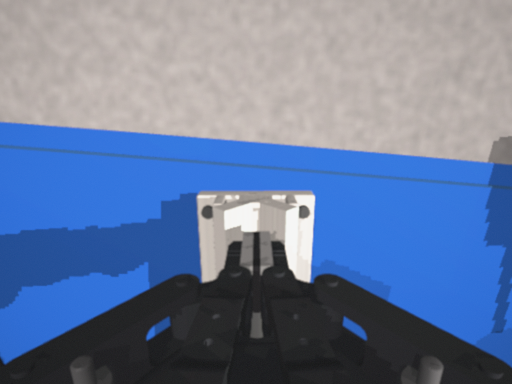

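The scene crop shows the bevelled nose up against the dark pad, at about (620,245) in the crop, and the pad is where it was before. So this is the stop. I'll press a little more and hold, aiming for a total of about 9–9.5 N (6 N plus the drag).

```bash
python3 -m jog '0 -0.4 0 0 0 0 0;0 0 0 0 0 0 0'
python3 -m jog '0 -0.3 0 0 0 0 0;0 0 0 0 0 0 0'
python3 - <<'E'
from h import *
o=bot.get_obs();print(o['t'],o['eef_pos'],o['contact_force'],o['torque'])
E
```

```text
t: 17.7
eef_pos: [0.4496, -0.2064, 0.0429]
tool_rot: [0.478, -0.519, 0.48, 0.521]
contact_force: [-8.5, -0.2, 4.4]
gripper_width: 0.003
t: 17.9
eef_pos: [0.4495, -0.2064, 0.0429]
tool_rot: [0.478, -0.519, 0.48, 0.522]
contact_force: [-9.6, -0.2, 6.0]
gripper_width: -0.001
17.9 [ 0.44954883 -0.20638688  0.04285162] [-9.61786669 -0.20653486  5.96330443] [-0.01121624  1.86083176  0.0202818 ]
```

The force has risen to 9.6 N but the tip has barely moved, and Fz has risen with it, so the arm is dipping as it presses. I'll take out the downward load to see the true push.

```bash
python3 -m jog '-0.5 0 0 0 0 0 0;0 0 0 0 0 0 0'
python3 -m jog '-0.5 0 0 0 0 0 0;0 0 0 0 0 0 0'
python3 - <<'E'
from h import *
o=bot.get_obs();print(o['t'],o['eef_pos'],o['contact_force'],o['torque'])
E
```

```text
t: 18.1
eef_pos: [0.4502, -0.2063, 0.0432]
tool_rot: [0.478, -0.519, 0.479, 0.521]
contact_force: [-6.7, -0.9, -0.9]
gripper_width: -0.002
t: 18.3
eef_pos: [0.4502, -0.2062, 0.0435]
tool_rot: [0.478, -0.519, 0.479, 0.521]
contact_force: [-5.9, -0.7, -0.9]
gripper_width: -0.002
18.3 [ 0.45022431 -0.2062145   0.04354001] [-5.91149287 -0.70395565 -0.85590904] [-0.11756592  1.30678829  0.03382609]
```

Without the downforce the tip advanced 0.7 mm and the push fell to 6 N, so part of the earlier load was friction. Continuing with the height eased as I push.

```bash
python3 -m jog '0 -0.5 0 0 0 0 0;0 0 0 0 0 0 0'
python3 -m jog '0 -0.4 0 0 0 0 0;0 0 0 0 0 0 0'
python3 - <<'E'
from h import *
o=bot.get_obs();print(o['t'],o['eef_pos'],o['contact_force'],o['torque'])
E
```

```text
t: 18.5
eef_pos: [0.4503, -0.2062, 0.0434]
tool_rot: [0.478, -0.519, 0.48, 0.522]
contact_force: [-6.7, -0.9, -1.5]
gripper_width: -0.002
t: 18.7
eef_pos: [0.4504, -0.2062, 0.0433]
tool_rot: [0.478, -0.519, 0.48, 0.522]
contact_force: [-7.2, -1.3, -1.4]
gripper_width: -0.002
18.7 [ 0.4504193  -0.20616712  0.04332347] [-7.15297015 -1.26737681 -1.3645496 ] [-0.14862689  1.51060614 -0.03950616]
```

Now the rise is about 6 N/mm with no vertical load, which matches the pad. I'll bring the total to about 9.2 N (drag 3 + pad 6) and hold.

```bash
python3 -m jog '0 -0.5 0 0 0 0 0;0 0 0 0 0 0 0'
python3 -m jog '0 -0.5 0 0 0 0 0;0 0 0 0 0 0 0'
python3 - <<'E'
from h import *
o=bot.get_obs();print(o['t'],o['eef_pos'],o['contact_force'],o['torque'])
E
```

```text
t: 18.9
eef_pos: [0.4505, -0.2062, 0.0432]
tool_rot: [0.478, -0.519, 0.48, 0.522]
contact_force: [-7.4, -0.2, -0.1]
gripper_width: 0.001
t: 19.1
eef_pos: [0.4506, -0.2062, 0.0432]
tool_rot: [0.478, -0.519, 0.48, 0.522]
contact_force: [-9.1, -0.9, 0.0]
gripper_width: 0.002
19.1 [ 0.45058482 -0.20618036  0.04315583] [-9.07763658e+00 -8.52078095e-01  2.75127515e-03] [-2.21814724e-01  1.84525588e+00 -6.30217842e-04]
```

Both estimates agree: 9 N minus 3 N of drag leaves about 6 N, and 1.2–1.4 mm at 5 N/mm gives 6–7 N. Holding.

```bash
python3 -m jog '0 -0.2 0 0 0 0 0;0 0 0 0 0 0 0'
python3 -m jog '0 0 0 0 0 0 0;0 0 0 0 0 0 0;0 0 0 0 0 0 0'
python3 -m jog '0 0 0 0 0 0 0;0 0 0 0 0 0 0;0 0 0 0 0 0 0'
```

```text
t: 19.3
eef_pos: [0.4506, -0.2062, 0.0431]
tool_rot: [0.478, -0.518, 0.48, 0.522]
contact_force: [-8.8, -0.1, 0.4]
gripper_width: 0.001
t: 19.6
eef_pos: [0.4506, -0.2062, 0.0431]
tool_rot: [0.478, -0.518, 0.48, 0.522]
contact_force: [-9.9, -1.1, -0.1]
gripper_width: -0.003
t: 19.9
eef_pos: [0.4506, -0.2062, 0.0431]
tool_rot: [0.478, -0.518, 0.48, 0.522]
contact_force: [-9.1, -1.2, -0.8]
gripper_width: 0.003
```

Now I'll back off straight along the groove.

```bash
python3 -m jog '0 1 0 0 0 0 0;0 1 0 0 0 0 0;0 1 0 0 0 0 0;0 1 0 0 0 0 0;0 1 0 0 0 0 0'
python3 -m jog '0 3 0 0 0 0 0;0 5 0 0 0 0 0;0 10 0 0 0 0 0;0 15 0 0 0 0 0;0 15 0 0 0 0 0'
python3 -m jog '-20 5 0 0 0 0 0;-30 0 0 0 0 0 0;-40 0 0 0 0 0 0;-40 0 0 0 0 0 0;-10 0 0 0 0 0 0'
python3 - <<'E'
from h import *
for n in ('side','scene','wrist'):
  c=bot.calibration(n);im,dd=bot.read_camera(n);np.savez(f'pics/{n}10.npz',im=im,d=dd,**{k:np.array(v) for k,v in c.items()})
  cv2.imwrite(f'pics/{n}10.png',im[:,:,::-1])
a=cv2.imread('pics/side10.png')[200:280,240:320];b=cv2.imread('pics/scene10.png')[175:245,160:230]
cv2.imwrite('pics/c10.png',np.hstack([cv2.resize(x,(400,400),interpolation=2) for x in (a,b)]))
delta([.5,-.2,.2],np.radians(94.8))
P,C=cloud('pics/side10.npz',230,205,325,285)
c0=np.array([522.5,-200.6]);a=np.radians(4.8);d=np.array([np.cos(a),np.sin(a)]);n=np.array([-d[1],d[0]])
X=(P[:,:2]*1000-c0)@d;Y=(P[:,:2]*1000-c0)@n;Z=P[:,2]*1000
dark=C.max(1)<110
k=dark&(Z>48)&(Z<64)&(abs(Y)<14)&(X<30)
for s in range(-75,30,15):
  m=k&(X>s)&(X<s+15)
  if m.sum():print(s,m.sum(),'top',np.percentile(Z[m],97).round(1),'Y med of top',np.median(Y[m&(Z>57)]).round(1) if (m&(Z>57)).any() else None)
print('tail X',np.percentile(X[k],[0,1,3]))
E
```

```text
t: 20.4
eef_pos: [0.4496, -0.2065, 0.0442]
tool_rot: [-0.479, 0.521, -0.478, -0.52]
contact_force: [-2.0, 0.2, -2.0]
gripper_width: -0.001
t: 20.9
eef_pos: [0.3998, -0.2106, 0.0441]
tool_rot: [0.479, -0.52, 0.479, 0.521]
contact_force: [-0.8, -0.1, -0.3]
gripper_width: -0.001
t: 21.4
eef_pos: [0.3972, -0.212, 0.1878]
tool_rot: [-0.479, 0.523, -0.478, -0.518]
contact_force: [0.3, -0.8, -0.6]
gripper_width: 0.001
t 21.55 tcp [ 395.4 -211.2  183.9] F [ 0.3   0.93 -0.89] w -0.1
shift tool mm [ -16.  -105.1    2.5] turn units [-0.01 -0.01  0.  ]
-75 31 top 60.7 Y med of top 1.0
-60 57 top 62.9 Y med of top -2.2
-45 58 top 62.8 Y med of top -2.2
-30 57 top 62.8 Y med of top -3.1
-15 56 top 63.8 Y med of top -2.7
0 56 top 62.5 Y med of top -1.9
15 43 top 62.5 Y med of top -3.3
tail X [-63.15069101 -62.68468238 -61.84247305]
```

View pics/c10.png

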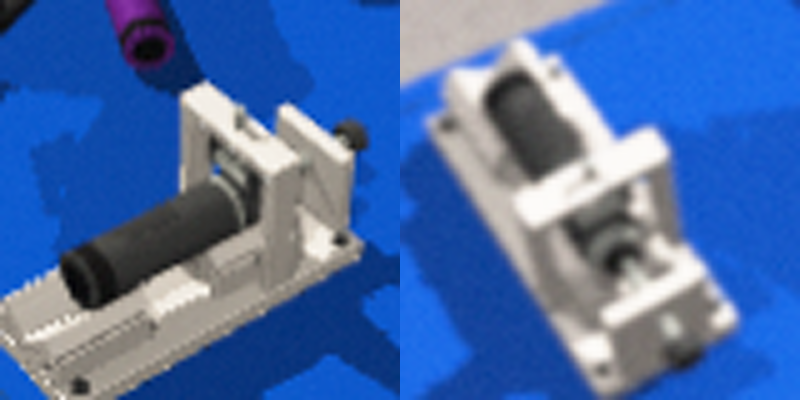

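View pics/scene10.png

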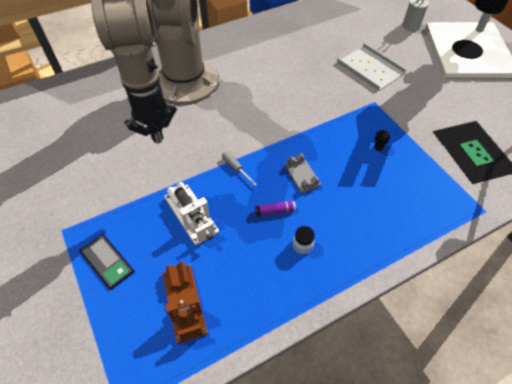

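The tube is level in the groove, with its tail at about -62.5 and so its nose near +47.5. One last check: where the pad face was in the first scene picture, before the tube was there.

```bash
python3 - <<'E'
from h import *
c0=np.array([522.5,-200.6]);a=np.radians(4.8);d=np.array([np.cos(a),np.sin(a)]);n=np.array([-d[1],d[0]])
for f in ('scene0','scene10','side0','side10'):
  P,C=cloud(f'pics/{f}.npz',*((180,200,222,248) if 'sc' in f else (270,210,322,270)))
  X=(P[:,:2]*1000-c0)@d;Y=(P[:,:2]*1000-c0)@n;Z=P[:,2]*1000
  k=(X>36)&(X<78)&(abs(Y)<13)&(Z>30)&(Z<66)
  i=np.argsort(X[k]);print(f,k.sum())
  for b in range(36,78,3):
    m=k&(X>=b)&(X<b+3)
    if m.sum(): print(' ',b,m.sum(),'Zmax',Z[m].max().round(0),'Z med',np.median(Z[m]).round(0),'col',C[m].mean(0).round(0))
z=np.load('pics/scene10.npz')['im'];z0=np.load('pics/scene0.npz')['im']
cv2.imwrite('pics/c11.png',np.hstack([cv2.resize(x[205:237,184:216,::-1],(400,400),interpolation=0) for x in (z0,z)]))
E
```

```text
scene0 88
  36 14 Zmax 66.0 Z med 63.0 col [141. 137. 131.]
  39 6 Zmax 66.0 Z med 65.0 col [163. 158. 150.]
  42 4 Zmax 37.0 Z med 34.0 col [124. 118. 114.]
  45 3 Zmax 36.0 Z med 32.0 col [109. 104. 100.]
  48 8 Zmax 54.0 Z med 49.0 col [125. 121. 115.]
  51 18 Zmax 56.0 Z med 47.0 col [90. 86. 83.]
  54 15 Zmax 55.0 Z med 47.0 col [108. 105. 100.]
  57 7 Zmax 46.0 Z med 36.0 col [155. 151. 144.]
  60 2 Zmax 33.0 Z med 32.0 col [194. 186. 180.]
  63 4 Zmax 49.0 Z med 49.0 col [191. 190. 181.]
  66 3 Zmax 52.0 Z med 49.0 col [209. 207. 198.]
  69 3 Zmax 51.0 Z med 48.0 col [226. 223. 215.]
  72 1 Zmax 50.0 Z med 50.0 col [241. 238. 233.]
scene10 132
  36 10 Zmax 65.0 Z med 59.0 col [68. 68. 66.]
  39 14 Zmax 66.0 Z med 58.0 col [80. 79. 76.]
  42 18 Zmax 62.0 Z med 57.0 col [95. 96. 92.]
  45 20 Zmax 59.0 Z med 53.0 col [106. 105. 101.]
  48 15 Zmax 58.0 Z med 52.0 col [97. 94. 91.]
  51 20 Zmax 56.0 Z med 45.0 col [86. 84. 80.]
  54 13 Zmax 53.0 Z med 47.0 col [105. 102.  98.]
  57 9 Zmax 49.0 Z med 35.0 col [145. 140. 134.]
  60 4 Zmax 49.0 Z med 47.0 col [180. 177. 170.]
  63 2 Zmax 49.0 Z med 48.0 col [190. 187. 178.]
  66 4 Zmax 51.0 Z med 49.0 col [210. 208. 200.]
  69 2 Zmax 50.0 Z med 49.0 col [220. 217. 208.]
  72 1 Zmax 49.0 Z med 49.0 col [238. 235. 230.]
side0 28
  36 4 Zmax 37.0 Z med 34.0 col [168. 160. 149.]
  39 6 Zmax 38.0 Z med 33.0 col [167. 159. 148.]
  42 4 Zmax 36.0 Z med 33.0 col [138. 132. 122.]
  45 4 Zmax 34.0 Z med 33.0 col [114. 109. 101.]
  48 2 Zmax 44.0 Z med 37.0 col [116. 110. 104.]
  51 1 Zmax 32.0 Z med 32.0 col [64. 61. 60.]
  72 2 Zmax 49.0 Z med 49.0 col [129. 128. 118.]
  75 5 Zmax 50.0 Z med 50.0 col [145. 143. 132.]
side10 11
  36 3 Zmax 57.0 Z med 54.0 col [67. 65. 61.]
  39 1 Zmax 56.0 Z med 56.0 col [115. 111. 103.]
  69 1 Zmax 49.0 Z med 49.0 col [111. 110. 102.]
  72 1 Zmax 50.0 Z med 50.0 col [155. 153. 142.]
  75 5 Zmax 51.0 Z med 48.0 col [151. 148. 137.]
```

View pics/c11.png

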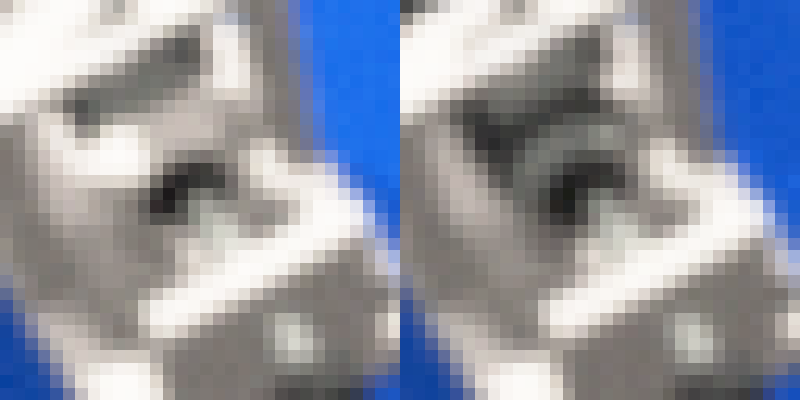

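The dark pad begins at about +48 mm, and the bevel now runs straight into it with no gap, which agrees with the felt contact. Handing in.

```bash
python3 -c "
from station import bot
print(bot.hand_in(), bot.get_obs()['t'])"
```

```text
the job is handed in; nothing more can be done
the job is handed in; nothing more can be done
```

The tube is lying in the aluminium V-block's groove with its glass end against the rubber stop, and the job was handed in at about 21.7 s. I gripped it on its rest, laid it with the nose near +18 mm, withdrew, and pushed its tail with shut fingers under the roller to the stop.

- **Stop and press:** I felt the stop with the nose near +47 mm. I held about 9 to 9.5 N of push for roughly 0.8 s. After subtracting about 3 N of drag, that is about 6 N on the pad, and the 1.2–1.4 mm of pad travel also gives 6–7 N.
- **One disagreement:** at first the tip pressed down on the tail, and the push rose to 9.6 N with almost no movement. I raised the tool to remove that downward load before the final press, and force and travel then agreed. The force on the pad was never measured directly, but total push stayed below about 10 N, so it should not have passed 12 N.
- **Final pictures:** the tube is level, its tail is at about -62.5 mm, and its bevel runs straight into the pad with no visible gap. One depth reading from the side camera put the tube's top 2–3 mm high and 2–3 mm to one side. I took that as side-camera error, because the tube looked centred and flat in every view.
- **Surroundings:** the jar, eyepiece, phone, screwdriver and look-alikes appear unmoved, and the arm was clear of everything.

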